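# Line up the probe-block inserts by size

## Task

Stand the four aluminium inserts on the white rail in order of size, one upright and roughly centred on each black pad, with the smallest next to the red stop and the largest at the grey end. Set them down gently, without dropping them or knocking any over, and leave the beaker and the bottle where they are.

Things in the scene. Friction and masses are not known exactly. Their poses are not given: they have to be found in the camera images.
- insert_a_mid (a point): smallest of the four loose probe-block inserts: an upright solid aluminium cylinder, 22 mm in diameter, 36 mm tall, about 37 g, with two thin grey rings round it and dark holes in its top; it stands on the bench at the start. The point is its centre, 18 mm above its underside; z runs up its axis.
- insert_b_mid (a point): second smallest of the four loose probe-block inserts: an upright solid aluminium cylinder, 30 mm in diameter, 50 mm tall, about 95 g, with two thin grey rings round it and dark holes in its top; it stands on the bench at the start. The point is its centre, 25 mm above its underside; z runs up its axis.
- insert_c_mid (a point): second largest of the four loose probe-block inserts: an upright solid aluminium cylinder, 38 mm in diameter, 65 mm tall, about 200 g, with two thin grey rings round it and dark holes in its top; it stands on the bench at the start. The point is its centre, 32.5 mm above its underside; z runs up its axis.
- insert_d_mid (a point): largest of the four loose probe-block inserts: an upright solid aluminium cylinder, 48 mm in diameter, 82 mm tall, about 400 g, with two thin grey rings round it and dark holes in its top; it stands on the bench at the start. The point is its centre, 41 mm above its underside; z runs up its axis.
- pad_1: round black rubber pad, 54 mm in diameter and 2 mm thick, fixed on the white rail; number 1 of four in a straight row, 75 mm apart, numbered along the rail (either end may be the start). Origin: centre of its underside, 8 mm above the bench; inserts stand on its top face, 10 mm above the bench.
- pad_2: round black rubber pad, 54 mm in diameter and 2 mm thick, fixed on the white rail; number 2 of four in a straight row, 75 mm apart, numbered along the rail (either end may be the start). Origin: centre of its underside, 8 mm above the bench; inserts stand on its top face, 10 mm above the bench.
- pad_3: round black rubber pad, 54 mm in diameter and 2 mm thick, fixed on the white rail; number 3 of four in a straight row, 75 mm apart, numbered along the rail (either end may be the start). Origin: centre of its underside, 8 mm above the bench; inserts stand on its top face, 10 mm above the bench.
- pad_4: round black rubber pad, 54 mm in diameter and 2 mm thick, fixed on the white rail; number 4 of four in a straight row, 75 mm apart, numbered along the rail (either end may be the start). Origin: centre of its underside, 8 mm above the bench; inserts stand on its top face, 10 mm above the bench.
- red_stop: red block, 70 mm across the rail, 24 mm along it, 22 mm tall, fixed on top of one end of the white rail, 60 mm beyond the centre of the last pad at that end: it marks the start of the row (a grey block of the same size closes the other end, so pad_1 or pad_4 may be next to the red one). The rail is 390 x 76 mm, 8 mm thick, fixed on the bench. Origin: centre of the block's underside, 8 mm above the bench.
- beaker_mid (a point): bystander: empty glass beaker, 66 mm in diameter, 85 mm tall, loose on the bench. The point is its centre, 42.5 mm up. A fixed balance (white, 61 to 68 mm tall) also stands beyond the rail, at least 60 mm from it.
- bottle_mid (a point): bystander: capped white plastic bottle, blue cap, 56 mm in diameter, 110 mm tall, loose on the bench. The point is its centre, 55 mm up.
Mind the look-alikes: they are no part of the job. Leave any brown look-alike of the part that bears insert_b_mid alone.

How it is judged:
At the end, for the whole second after the job is handed in: Counting from the pad next to the red stop, the inserts stand in order smallest, second smallest, second largest, largest, one per pad: each centre within 12 mm of its pad's centre (horizontally), upright within 0.1 rad, standing on the pad (height within 4 mm), released and at rest (((horizontal distance between red_stop and pad_1 below 0.1 m and horizontal distance between insert_a_mid and pad_1 below 0.012 m and horizontal distance between insert_b_mid and pad_2 below 0.012 m and horizontal distance between insert_c_mid and pad_3 below 0.012 m and horizontal distance between insert_d_mid and pad_4 below 0.012 m) or (horizontal distance between red_stop and pad_4 below 0.1 m and horizontal distance between insert_a_mid and pad_4 below 0.012 m and horizontal distance between insert_b_mid and pad_3 below 0.012 m and horizontal distance between insert_c_mid and pad_2 below 0.012 m and horizontal distance between insert_d_mid and pad_1 below 0.012 m)) and angle between each of insert_a_mid, insert_b_mid, insert_c_mid, insert_d_mid's own z axis and vertical below 0.1 rad and height (world z) of insert_a_mid between 0.024 and 0.032 m and linear speed of each of insert_a, insert_b, insert_c, insert_d below 0.02 m/s and contact force between each of insert_a, insert_b, insert_c, insert_d and the fingers below 0.05 N and height (world z) of insert_b_mid between 0.031 and 0.039 m and height (world z) of insert_c_mid between 0.0385 and 0.0465 m and height (world z) of insert_d_mid between 0.047 and 0.055 m); the robot touches nothing.
It fails at once if an insert is tipped over (leans more than 40 degrees) (angle between any of insert_a_mid, insert_b_mid, insert_c_mid, insert_d_mid's own z axis and vertical above 0.7 rad).
It fails at once if an insert is dropped or knocked: it moves faster than 0.6 m/s while not in the fingers ((linear speed of insert_a above 0.6 m/s and contact force between insert_a and the fingers below 0.02 N) or (linear speed of insert_b above 0.6 m/s and contact force between insert_b and the fingers below 0.02 N) or (linear speed of insert_c above 0.6 m/s and contact force between insert_c and the fingers below 0.02 N) or (linear speed of insert_d above 0.6 m/s and contact force between insert_d and the fingers below 0.02 N)).
It fails at once if the beaker or the bottle is moved more than 20 mm (distance of any of beaker_mid, bottle_mid from where it was at the start of the episode above 0.02 m).
It also fails if it takes over 106 s, if anything falls off the work surface, if the arm or the gripper's body presses on something with over 40 N, if the wrist force passes 120 N, or if a joint passes its speed limit or range.

## Robot

A 7-joint arm with a two-finger parallel gripper is mounted at the origin on the work surface. World frame = base frame: x ahead of the robot, y to its left, z up, the work surface at z = 0. Lengths are in m, angles in rad, forces in N, time in s.
With the tool pointing down it reaches from about 0.425 to 0.875 m from the base axis. Payload 4.7 kg.
Tool frame: the origin (TCP) lies at the centre of the arm's flange, where the gripper is bolted on; the fingertips stand 182 mm ahead of it and the grasp point (between the pads) lies ahead of it (ctrl.hold_point_z is the z of the grasp point in the tool frame, in m); z points along the fingers, y is the direction in which the jaws open and shut (so a half turn about z gives the same grasp; the last joint's range is limited). The gripper opens to 87 mm and grips with 3 to 60 N. Pads are 19 mm wide; open, the fingers measure 117 mm over their backs; the gripper's body (75 mm by 190 mm) begins 51 mm behind the grasp point.
Start: joints at [0.014, 0.321, -0.07, 1.45, 0.023, 1.371, -0.057], TCP at [0.65, -0, 0.405] pointing down, gripper open.
Joint ranges: [-2.86, 2.86], [-0.3, 2.09], [-1.38, 1.24], [0.06, 2.45], [-1.56, 4.7], [0.09, 2.05], [-2.69, 2.69]. Speed limits (rad/s): [2.57, 2.57, 3.14, 3.14, 3.14, 3.14, 3.14].

## Interface

Orientations are given as a rotation vector (axis times angle).
In Python, from bench import get_state, imaging, workorder, ctrl gives the robot as it stands.
- The arm moves only by the tool step_arm, never from a script. Its argument "increments" is a list of rows, each an object of numbers: "claw": the opening, from 0 (shut) to 1 (fully open); "tx", "ty", "tz": the shift along the tool's x, y, z in m; "spin": the turn about the tool's z in degrees. A call has 1 to 8 rows; each row is the pose to reach, as a shift and turn from the pose commanded when the call began, along the tool's axes at that moment; what a row does not reach only later rows make up. A row lasts 1/12 s, in which the tool goes at most 41.7 mm and 7.16 degrees, less where a joint would pass 70% of its speed; a pose out of reach is approached as far as the arm can. A call with a gripper value outside its range is refused whole. The fingers move at their own pace and stop on an object; "force" is the grip in N (left out, the last holds). Time passes only in rows, so rows that repeat a pose let the fingers close. It gives the time, the measured TCP pose, the force and the opening at its end, in the units of the state.
- get_state(): the state, without advancing time (a new reading comes with each control period).
- imaging.get_image(name): name is "scene" or "side" or "wrist"; returns the picture (480x640x3 uint8, blue, green, red); there is no depth.
- imaging.camera_params(name): a dict with "intrinsics" (3x3 intrinsics, pixels), "distortion" ([k1, k2, p1, p2, k3] as OpenCV has them; the pictures are not rectified), "camera_from_world" (4x4, takes a point from world to camera coordinates). Camera axes: x right, y down, z forward; pixel columns grow to the right and rows downward; lengths in m; the calibration is good to about 2 mm. A picture is of the moment at which its call begins: read the wrist's pose just before it. camera_params takes no time and is no camera call; for the wrist camera it gives the pose at the moment of the call.
- workorder.close_job(): hands the job in, once; it reports no verdict.
The state is a dict: "time": time; "joint_positions": joint angles; "qd": joint speeds; "joint_torque": joint torques, N m; "position": TCP position; "tool_rot": TCP orientation; "ft_force": force on the tool from outside, world axes, zero at the start; "torque": the same for the moment, N m; "grip_width": opening from 0.0 (shut) to 1.0 (fully open).
Only numpy, scipy, OpenCV 4.12 (cv2) and the standard library are available. Lean on these libraries where they do the work, as an engineer would, in place of code of your own. Each camera call takes 0.05 s, during which the arm holds its last target. There are 200 camera calls.

## Working session

There is one attempt and no reset: what is moved stays moved. The work goes in short steps, Python scripts to look and compute and a tool call to move; the robot and the scene stay as the last step left them, time stands still between calls to the robot, and variables do not carry over. Pictures are saved under pics/ and viewed, on a budget of 14 in all, crops included, one or two more only if the job needs it, and the job is handed in when it is done.

Besides the shell and the picture viewer there is one more tool, called after "Call:" as name(argument=value, ...), one argument or row to a line, values as JSON. step_arm: Moves the arm, as the interface text tells. Its arguments: {"type":"object","properties":{"increments":{"type":"array"},"force":{"type":"number"}},"required":["increments"]}

```bash
mkdir -p pics; cat > h.py <<'E'
import numpy as np, cv2
from bench import get_state, imaging, workorder, ctrl
def snap(n,f):
    p=imaging.camera_params(n); im=imaging.get_image(n); cv2.imwrite('pics/'+f,im); return im,p
def px2w(p,uv,z):
    K=np.array(p['intrinsics']);d=np.array(p['distortion']);T=np.array(p['camera_from_world'])
    n=cv2.undistortPoints(np.array(uv,float).reshape(-1,1,2),K,d)[:,0]
    R=T[:3,:3];c=-R.T@T[:3,3]
    r=np.c_[n,np.ones(len(n))]@R
    z=np.broadcast_to(z,len(n))
    return c+r*((z-c[2])/r[:,2])[:,None]
def w2px(p,X):
    T=np.array(p['camera_from_world'])
    return cv2.projectPoints(np.array(X,float).reshape(-1,1,3),cv2.Rodrigues(T[:3,:3])[0],T[:3,3],np.array(p['intrinsics']),np.array(p['distortion']))[0][:,0]
E
python3 - <<'E'
from h import *
print(get_state(),ctrl.hold_point_z)
for n in('scene','side','wrist'):
    im,p=snap(n,n+'0.png');T=np.array(p['camera_from_world']);print(n,-T[:3,:3].T@T[:3,3],T[:3,:3].round(2).tolist(),np.array(p['intrinsics']).round(1).tolist())
E
```

```text
{'time': 0.0, 'joint_positions': array([ 0.01409421,  0.32183996, -0.07009404,  1.45169789,  0.02260337,
        1.37079059, -0.05691269]), 'qd': array([ 0.00049452,  0.00180241, -0.00210534, -0.0007788 ,  0.00023453,
       -0.00075695,  0.00127125]), 'joint_torque': array([-2.58547143e-04, -4.91284704e+01, -4.03903294e-01, -3.12526345e+01,
       -6.40594075e-02,  4.37659642e-02,  1.61017233e-04]), 'position': array([ 6.49790725e-01, -2.38189551e-05,  4.03638738e-01]), 'tool_rot': array([-2.22048025, -2.22055505,  0.00227104]), 'ft_force': array([ 0.51682941, -0.48226013,  0.68359704]), 'torque': array([0.01164599, 0.00551472, 0.01509663]), 'grip_width': 1.0023114801152717} 0.1635
scene [ 1.05559935 -0.58342192  0.83212774] [[0.75, 0.66, 0.01], [0.48, -0.52, -0.71], [-0.46, 0.54, -0.71]] [[464.4, 0.0, 318.5], [0.0, 464.4, 238.1], [0.0, 0.0, 1.0]]
side [0.06196219 0.87738665 0.68767022] [[-0.87, -0.5, 0.02], [-0.28, 0.45, -0.85], [0.41, -0.74, -0.53]] [[522.0, 0.0, 310.9], [0.0, 522.0, 241.5], [0.0, 0.0, 1.0]]
wrist [0.64963097 0.07887339 0.38411364] [[1.0, -0.0, -0.0], [0.0, -0.96, 0.29], [-0.0, -0.29, -0.96]] [[334.6, 0.0, 318.2], [0.0, 334.6, 244.2], [0.0, 0.0, 1.0]]
```

View pics/scene0.png

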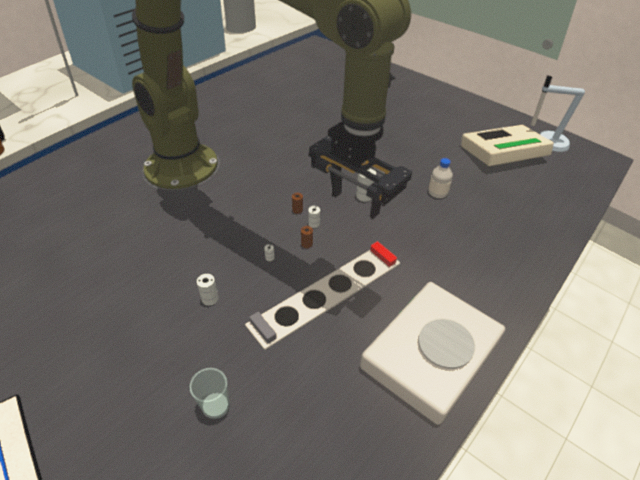

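View pics/wrist0.png

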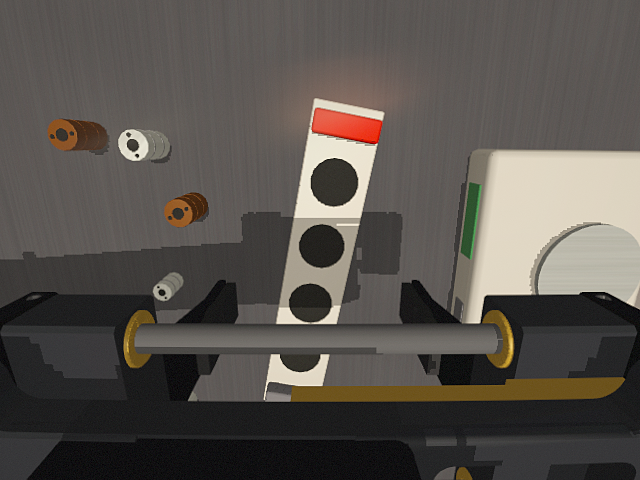

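View pics/side0.png

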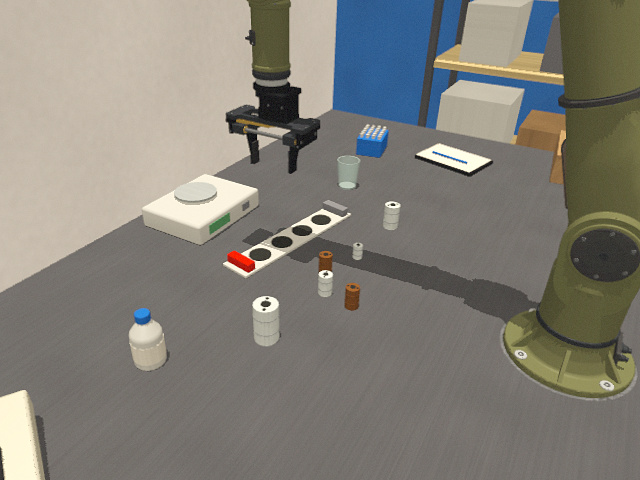

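```bash
python3 - <<'E'
from h import *
p=imaging.camera_params('wrist')
print('pads',px2w(p,[(334,182),(322,246),(310,302)],.010).round(4).tolist())
print('red top',px2w(p,[(347,124)],.030).round(4).tolist())
for z in(.05,.065):print('w',z,px2w(p,[(133,145)],z).round(4).tolist())
print('a',px2w(p,[(163,292)],.036).round(4).tolist(),'brown',px2w(p,[(63,134),(178,213)],.05).round(4).tolist())
p=imaging.camera_params('scene')
print('pads',px2w(p,[(364.5,268.5),(340,283),(314,299.5),(286.5,316)],.010).round(4).tolist())
print('a,b',px2w(p,[(269,248),(314,211)],[.036,.05]).round(4).tolist())
for z in(.065,.082):print('cd',z,px2w(p,[(206,280),(369,174)],z).round(4).tolist())
print('beaker base, bottle cap',px2w(p,[(215,406),(445,163)],[0,.11]).round(4).tolist())
E
```

```text
pads [[0.6669, 0.0393, 0.01], [0.6539, -0.0347, 0.01], [0.6393, -0.1068, 0.01]]
red top [[0.6783, 0.099, 0.03]]
w 0.05 [[0.4703, 0.0795, 0.05]]
w 0.065 [[0.4783, 0.0795, 0.065]]
a [[0.4722, -0.0817, 0.036]] brown [[0.4029, 0.0905, 0.05], [0.5066, 0.0126, 0.05]]
pads [[0.6691, 0.037, 0.01], [0.6541, -0.0356, 0.01], [0.6414, -0.1106, 0.01], [0.6271, -0.1833, 0.01]]
a,b [[0.4736, -0.0832, 0.036], [0.4754, 0.0749, 0.05]]
cd 0.065 [[0.4624, -0.2592, 0.065], [0.4964, 0.2762, 0.065]]
cd 0.082 [[0.4756, -0.2664, 0.082], [0.5088, 0.2572, 0.082]]
beaker base, bottle cap [[0.6663, -0.419, 0.0], [0.6501, 0.4049, 0.11]]
```

```bash
python3 - <<'E'
from h import *
p=imaging.camera_params('side')
print(px2w(p,[(357.5,245),(325.5,275.5),(392,206),(266,304)],[.036,.05,.065,.082]).round(4).tolist())
print(px2w(p,[(260,255),(282,242),(302,230.5),(320.5,219.5)],.01).round(4).tolist())
E
```

```text
[[0.4723, -0.0827, 0.036], [0.469, 0.082, 0.05], [0.4596, -0.2554, 0.065], [0.4992, 0.2579, 0.082]]
[[0.6659, 0.0397, 0.01], [0.653, -0.0362, 0.01], [0.6394, -0.1095, 0.01], [0.6269, -0.1842, 0.01]]
```

Call:
step_arm(
  increments=[
    {"claw":0.7,"tx":-0.02,"ty":-0.035},
    {"claw":0.7,"tx":-0.04,"ty":-0.07},
    {"claw":0.7,"tx":-0.06,"ty":-0.105,"tz":0.02},
    {"claw":0.7,"tx":-0.08,"ty":-0.14,"tz":0.04},
    {"claw":0.7,"tx":-0.082,"ty":-0.177,"tz":0.06},
    {"claw":0.7,"tx":-0.082,"ty":-0.177,"tz":0.09},
    {"claw":0.7,"tx":-0.082,"ty":-0.177,"tz":0.09},
    {"claw":0.7,"tx":-0.082,"ty":-0.177,"tz":0.09},
  ],
  force=20,
)

```text
invalid input at $.increments[0]: expected keys claw, tx, ty, tz, spin
```

Call:
step_arm(
  increments=[
    {"claw":0.7,"tx":-0.02,"ty":-0.035,"tz":0,"spin":0},
    {"claw":0.7,"tx":-0.04,"ty":-0.07,"tz":0,"spin":0},
    {"claw":0.7,"tx":-0.06,"ty":-0.105,"tz":0.02,"spin":0},
    {"claw":0.7,"tx":-0.08,"ty":-0.14,"tz":0.04,"spin":0},
    {"claw":0.7,"tx":-0.082,"ty":-0.177,"tz":0.06,"spin":0},
    {"claw":0.7,"tx":-0.082,"ty":-0.177,"tz":0.09,"spin":0},
    {"claw":0.7,"tx":-0.082,"ty":-0.177,"tz":0.09,"spin":0},
    {"claw":0.7,"tx":-0.082,"ty":-0.177,"tz":0.09,"spin":0},
  ],
  force=20,
)

```text
time: 0.82
position: [0.4725, -0.0819, 0.3141]
tool_rot: [-2.22, -2.22, 0.002]
ft_force: [1.0, 0.5, 0.9]
grip_width: 0.706
```

```bash
python3 - <<'E'
from h import *
s=get_state();print(s['position'],s['tool_rot'],s['grip_width'],s['time'])
snap('wrist','w1.png')
E
```

```text
[ 0.4724529  -0.08186276  0.31408456] [-2.22014671e+00 -2.21985691e+00  2.09615788e-03] 0.7062305308462861 0.8167
```

View pics/w1.png

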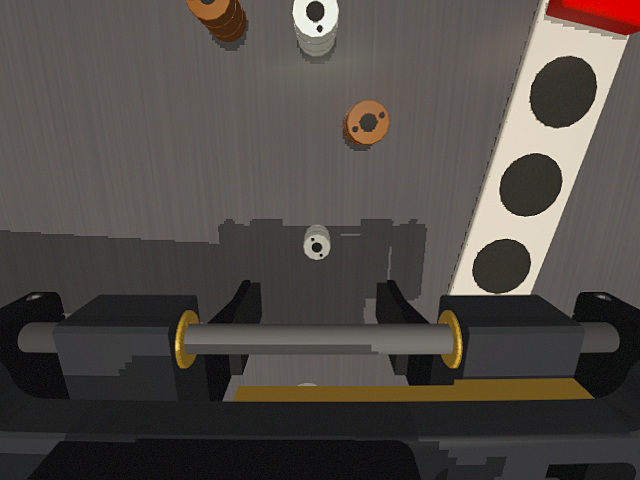

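The insert a is at pixel (317,246), centred between the fingers. Brown look-alikes are at (215,5) and (368,122), b is at (316,11), and the pads are on the right.

```bash
python3 - <<'E'
from h import *
p=imaging.camera_params('wrist')
print(px2w(p,[(317,246),(316,11),(368,122)],[.036,.05,.05]).round(4).tolist(),px2w(p,[(563,91.5),(531.5,184),(502,266)],.01).round(4).tolist())
E
```

```text
[[0.4734, -0.0817, 0.036], [0.4728, 0.0803, 0.05], [0.5089, 0.0126, 0.05]] [[0.6703, 0.0397, 0.01], [0.6572, -0.034, 0.01], [0.6432, -0.1088, 0.01]]
```

Call:
step_arm(
  increments=[
    {"claw":0.7,"tx":0,"ty":0,"tz":0.04,"spin":0},
    {"claw":0.7,"tx":0,"ty":0,"tz":0.08,"spin":0},
    {"claw":0.7,"tx":0,"ty":0,"tz":0.105,"spin":0},
    {"claw":0.7,"tx":0,"ty":0,"tz":0.12,"spin":0},
    {"claw":0.7,"tx":0,"ty":0,"tz":0.125,"spin":0},
    {"claw":0.7,"tx":0,"ty":0,"tz":0.125,"spin":0},
  ],
)

```text
time: 1.37
position: [0.4746, -0.0816, 0.1899]
tool_rot: [2.22, 2.223, 0.0]
ft_force: [0.5, -0.5, 0.4]
grip_width: 0.698
```

Call:
step_arm(
  increments=[
    {"claw":0.2,"tx":0,"ty":0,"tz":0,"spin":0},
    {"claw":0.2,"tx":0,"ty":0,"tz":0,"spin":0},
    {"claw":0.2,"tx":0,"ty":0,"tz":0,"spin":0},
    {"claw":0.2,"tx":0,"ty":0,"tz":0,"spin":0},
    {"claw":0.2,"tx":0,"ty":0,"tz":0,"spin":0},
    {"claw":0.2,"tx":0,"ty":0,"tz":0,"spin":0},
  ],
)

```text
time: 1.87
position: [0.4732, -0.0821, 0.1903]
tool_rot: [2.221, 2.221, 0.001]
ft_force: [0.4, -0.5, -0.6]
grip_width: 0.329
```

Call:
step_arm(
  increments=[
    {"claw":0.1,"tx":0,"ty":0,"tz":0,"spin":0},
    {"claw":0.1,"tx":0,"ty":0,"tz":0,"spin":0},
    {"claw":0.1,"tx":0,"ty":0,"tz":0,"spin":0},
    {"claw":0.1,"tx":0,"ty":0,"tz":0,"spin":0},
    {"claw":0.1,"tx":0,"ty":0,"tz":0,"spin":0},
  ],
)

```text
time: 2.28
position: [0.473, -0.0821, 0.19]
tool_rot: [-2.221, -2.221, 0.0]
ft_force: [-2.3, -0.5, 4.4]
grip_width: 0.248
```

Call:
step_arm(
  increments=[
    {"claw":0.1,"tx":0,"ty":0,"tz":-0.02,"spin":0},
    {"claw":0.1,"tx":0,"ty":0,"tz":-0.05,"spin":0},
    {"claw":0.1,"tx":0,"ty":0,"tz":-0.08,"spin":0},
    {"claw":0.1,"tx":0,"ty":0,"tz":-0.08,"spin":0},
  ],
)

```text
time: 2.62
position: [0.4754, -0.0823, 0.2751]
tool_rot: [2.216, 2.216, 0.01]
ft_force: [1.3, -0.3, -0.5]
grip_width: 0.247
```

Call:
step_arm(
  increments=[
    {"claw":0.1,"tx":0.02,"ty":0.032,"tz":0,"spin":0},
    {"claw":0.1,"tx":0.04,"ty":0.065,"tz":0,"spin":0},
    {"claw":0.1,"tx":0.06,"ty":0.098,"tz":0,"spin":0},
    {"claw":0.1,"tx":0.08,"ty":0.13,"tz":0,"spin":0},
    {"claw":0.1,"tx":0.1,"ty":0.163,"tz":0,"spin":0},
    {"claw":0.1,"tx":0.12,"ty":0.195,"tz":0,"spin":0},
    {"claw":0.1,"tx":0.121,"ty":0.195,"tz":0,"spin":0},
    {"claw":0.1,"tx":0.121,"ty":0.195,"tz":0,"spin":0},
  ],
)

```text
time: 3.28
position: [0.6688, 0.0414, 0.2677]
tool_rot: [-2.216, -2.224, 0.001]
ft_force: [-0.9, -0.6, -0.1]
grip_width: 0.242
```

Call:
step_arm(
  increments=[
    {"claw":0.1,"tx":0,"ty":0,"tz":0.02,"spin":0},
    {"claw":0.1,"tx":0,"ty":0,"tz":0.04,"spin":0},
    {"claw":0.1,"tx":0,"ty":0,"tz":0.055,"spin":0},
    {"claw":0.1,"tx":0,"ty":0,"tz":0.062,"spin":0},
    {"claw":0.1,"tx":0,"ty":0,"tz":0.065,"spin":0},
    {"claw":0.1,"tx":0,"ty":0,"tz":0.067,"spin":0},
    {"claw":0.1,"tx":0,"ty":0,"tz":0.068,"spin":0},
    {"claw":0.1,"tx":0,"ty":0,"tz":0.068,"spin":0},
  ],
)

```text
time: 3.95
position: [0.6683, 0.0388, 0.2028]
tool_rot: [2.221, 2.22, 0.002]
ft_force: [0.7, -0.5, -0.2]
grip_width: 0.246
```

```bash
python3 - <<'E'
from h import *
s=get_state();print(s['position'],s['tool_rot'],s['grip_width'],s['ft_force'])
im,p=snap('side','s1.png')
cv2.imwrite('pics/s1c.png',cv2.resize(im[190:310,210:410],None,fx=4,fy=4,interpolation=cv2.INTER_CUBIC))
E
```

```text
[0.66831006 0.03880056 0.20280337] [2.22081921e+00 2.22040476e+00 1.87937474e-03] 0.24578563757713826 [ 0.65768216 -0.49775159 -0.24122328]
```

View pics/s1c.png

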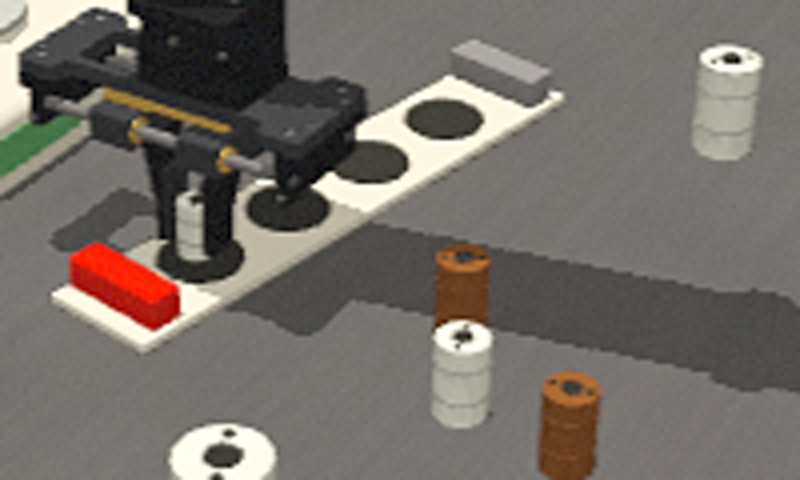

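The insert hangs upright just above pad 1 at crop (192,258), and the pad centre is (200,258). I'll lower it the last 3 mm and release.

Call:
step_arm(
  increments=[
    {"claw":0.1,"tx":0,"ty":0,"tz":0.001,"spin":0},
    {"claw":0.1,"tx":0,"ty":0,"tz":0.002,"spin":0},
    {"claw":0.1,"tx":0,"ty":0,"tz":0.0025,"spin":0},
    {"claw":0.1,"tx":0,"ty":0,"tz":0.0025,"spin":0},
    {"claw":0.1,"tx":0,"ty":0,"tz":0.0025,"spin":0},
  ],
)

```text
time: 4.42
position: [0.6683, 0.039, 0.2001]
tool_rot: [2.221, 2.221, 0.001]
ft_force: [-2.2, 0.4, 4.7]
grip_width: 0.247
```

Call:
step_arm(
  increments=[
    {"claw":0.3,"tx":0,"ty":0,"tz":0,"spin":0},
    {"claw":0.35,"tx":0,"ty":0,"tz":0,"spin":0},
    {"claw":0.45,"tx":0,"ty":0,"tz":0,"spin":0},
    {"claw":0.6,"tx":0,"ty":0,"tz":0,"spin":0},
    {"claw":0.6,"tx":0,"ty":0,"tz":0,"spin":0},
    {"claw":0.6,"tx":0,"ty":0,"tz":0,"spin":0},
    {"claw":0.6,"tx":0,"ty":0,"tz":0,"spin":0},
    {"claw":0.6,"tx":0,"ty":0,"tz":0,"spin":0},
  ],
)

```text
time: 5.08
position: [0.668, 0.039, 0.1992]
tool_rot: [2.221, 2.221, -0.0]
ft_force: [0.5, 0.0, -0.5]
grip_width: 0.591
```

Call:
step_arm(
  increments=[
    {"claw":0.65,"tx":0,"ty":0,"tz":-0.03,"spin":0},
    {"claw":0.65,"tx":0,"ty":0,"tz":-0.07,"spin":0},
    {"claw":0.65,"tx":0,"ty":-0.01,"tz":-0.1,"spin":-7},
    {"claw":0.65,"tx":0.008,"ty":-0.045,"tz":-0.1,"spin":-14},
    {"claw":0.65,"tx":0.016,"ty":-0.08,"tz":-0.1,"spin":-21},
    {"claw":0.65,"tx":0.024,"ty":-0.12,"tz":-0.1,"spin":-28},
    {"claw":0.65,"tx":0.032,"ty":-0.16,"tz":-0.1,"spin":-35},
    {"claw":0.65,"tx":0.04,"ty":-0.196,"tz":-0.1,"spin":-42},
  ],
)

```text
time: 5.75
position: [0.4697, 0.0793, 0.2991]
tool_rot: [-1.269, -2.874, 0.001]
ft_force: [0.3, 0.3, -0.1]
grip_width: 0.651
```

Call:
step_arm(
  increments=[
    {"claw":0.65,"tx":0,"ty":0,"tz":0,"spin":-7},
    {"claw":0.65,"tx":0,"ty":0,"tz":0,"spin":-12},
    {"claw":0.65,"tx":0,"ty":0,"tz":0,"spin":-12},
    {"claw":0.65,"tx":0,"ty":0,"tz":0,"spin":-12},
  ],
)

```text
time: 6.08
position: [0.4721, 0.0789, 0.2996]
tool_rot: [0.975, 2.986, 0.0]
ft_force: [0.4, -0.5, -0.7]
grip_width: 0.65
```

```bash
python3 - <<'E'
from h import *
s=get_state();print(s['position'],s['tool_rot'],s['grip_width'])
print(cv2.Rodrigues(s['tool_rot'])[0].round(3))
im,p=snap('wrist','w2.png');print(w2px(p,[[.472,.0795,.05],[.668,.039,.046]]))
E
```

```text
[0.47209904 0.07892711 0.29963567] [9.74577928e-01 2.98568871e+00 4.58776327e-04] 0.649903117103538
[[-0.807  0.59   0.001]
 [ 0.59   0.807  0.   ]
 [-0.001  0.001 -1.   ]]
[[318.09318538 256.95396894]
 [409.78886041 445.92793099]]
```

View pics/w2.png

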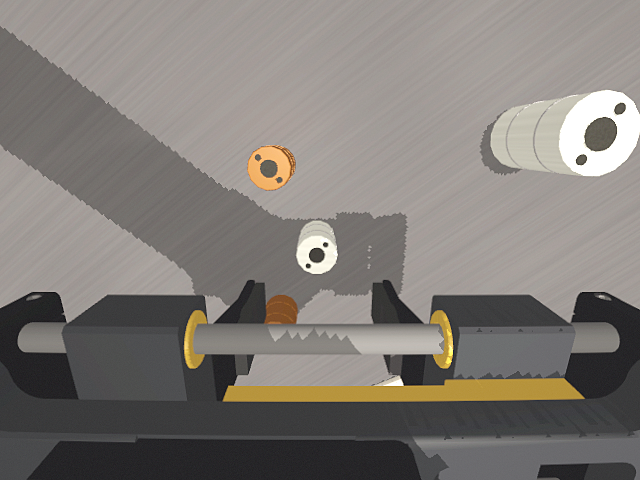

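b's top is at (317,255), against a predicted (318,257), with the browns at (270,168) and (283,310) clear of the fingers. D's top is at (600,134).

Call:
step_arm(
  increments=[
    {"claw":0.65,"tx":0,"ty":0,"tz":0.035,"spin":0},
    {"claw":0.65,"tx":0,"ty":0,"tz":0.07,"spin":0},
    {"claw":0.65,"tx":0,"ty":0,"tz":0.095,"spin":0},
    {"claw":0.65,"tx":0,"ty":0,"tz":0.105,"spin":0},
    {"claw":0.65,"tx":0,"ty":0,"tz":0.105,"spin":0},
  ],
)

```text
time: 6.55
position: [0.471, 0.0787, 0.1918]
tool_rot: [-0.971, -2.982, 0.003]
ft_force: [-0.5, -0.3, -0.1]
grip_width: 0.651
```

Call:
step_arm(
  increments=[
    {"claw":0.2,"tx":0,"ty":0,"tz":0,"spin":0},
    {"claw":0.2,"tx":0,"ty":0,"tz":0,"spin":0},
    {"claw":0.2,"tx":0,"ty":0,"tz":0,"spin":0},
    {"claw":0.2,"tx":0,"ty":0,"tz":0,"spin":0},
    {"claw":0.2,"tx":0,"ty":0,"tz":0,"spin":0},
    {"claw":0.2,"tx":0,"ty":0,"tz":0,"spin":0},
    {"claw":0.2,"tx":0,"ty":0,"tz":0,"spin":0},
    {"claw":0.2,"tx":0,"ty":0,"tz":0,"spin":0},
  ],
)

```text
time: 7.22
position: [0.4725, 0.0789, 0.1952]
tool_rot: [0.971, 2.986, 0.0]
ft_force: [-1.5, -0.8, 6.5]
grip_width: 0.342
```

```bash
python3 - <<'E'
from h import *
s=get_state();print(s['position'],s['grip_width'])
# D seen earlier in w2 (camera pose then: same yaw, 105 mm higher)
p=imaging.camera_params('wrist');T=np.array(p['camera_from_world']);c=np.array([0,0,.1065])
T[:3,3]-=T[:3,:3]@c;p['camera_from_world']=T
print(px2w(p,[(600,134),(317,255)],[.082,.05]))
E
```

```text
[0.47246825 0.07891819 0.19523181] 0.3415466733233887
[[0.49971537 0.26205249 0.082     ]
 [0.47139358 0.07925753 0.05      ]]
```

Call:
step_arm(
  increments=[
    {"claw":0.2,"tx":0,"ty":0,"tz":-0.025,"spin":0},
    {"claw":0.2,"tx":0,"ty":0,"tz":-0.06,"spin":0},
    {"claw":0.2,"tx":-0.01,"ty":0.001,"tz":-0.08,"spin":7},
    {"claw":0.2,"tx":-0.05,"ty":0.004,"tz":-0.08,"spin":14},
    {"claw":0.2,"tx":-0.09,"ty":0.007,"tz":-0.08,"spin":21},
    {"claw":0.2,"tx":-0.13,"ty":0.01,"tz":-0.08,"spin":28},
    {"claw":0.2,"tx":-0.17,"ty":0.013,"tz":-0.08,"spin":35},
    {"claw":0.2,"tx":-0.205,"ty":0.015,"tz":-0.08,"spin":42},
  ],
)

```text
time: 7.88
position: [0.6483, -0.0311, 0.2739]
tool_rot: [1.985, 2.434, -0.0]
ft_force: [-0.9, -0.8, -0.6]
grip_width: 0.336
```

Call:
step_arm(
  increments=[
    {"claw":0.2,"tx":0,"ty":0,"tz":0,"spin":7},
    {"claw":0.2,"tx":0,"ty":0,"tz":0,"spin":14},
    {"claw":0.2,"tx":0,"ty":0,"tz":0,"spin":21},
    {"claw":0.2,"tx":0,"ty":0,"tz":0,"spin":21},
    {"claw":0.2,"tx":0,"ty":0,"tz":0,"spin":21},
  ],
)

```text
time: 8.3
position: [0.6465, -0.0291, 0.2738]
tool_rot: [-2.385, -2.044, 0.001]
ft_force: [-0.5, -0.2, -1.2]
grip_width: 0.34
```

```bash
cat > go.py <<'E'
import sys
from h import *
s=get_state();R=cv2.Rodrigues(s['tool_rot'])[0];print(s['position'],np.degrees(np.arctan2(R[1,1],R[0,1])),s['grip_width'])
t=np.array([float(v) for v in sys.argv[1:4]])
print('tool shift',R.T@(t-s['position']))
E
python3 go.py 0.655 -0.0355 0.2075
```

```text
[ 0.6465166  -0.02912994  0.27379983] -8.787673761417155 0.33988836298136893
tool shift [-0.00498632  0.00940459  0.06629407]
```

Call:
step_arm(
  increments=[
    {"claw":0.2,"tx":-0.005,"ty":0.009,"tz":0.02,"spin":0},
    {"claw":0.2,"tx":-0.005,"ty":0.009,"tz":0.04,"spin":0},
    {"claw":0.2,"tx":-0.005,"ty":0.009,"tz":0.056,"spin":0},
    {"claw":0.2,"tx":-0.005,"ty":0.009,"tz":0.063,"spin":0},
    {"claw":0.2,"tx":-0.005,"ty":0.009,"tz":0.066,"spin":0},
    {"claw":0.2,"tx":-0.005,"ty":0.009,"tz":0.068,"spin":0},
    {"claw":0.2,"tx":-0.005,"ty":0.009,"tz":0.069,"spin":0},
    {"claw":0.2,"tx":-0.005,"ty":0.009,"tz":0.069,"spin":0},
  ],
)

```text
time: 8.97
position: [0.6552, -0.0357, 0.2063]
tool_rot: [2.387, 2.04, 0.002]
ft_force: [-0.6, 0.2, -0.6]
grip_width: 0.343
```

Call:
step_arm(
  increments=[
    {"claw":0.2,"tx":0,"ty":0,"tz":0.0005,"spin":0},
    {"claw":0.2,"tx":0,"ty":0,"tz":0.001,"spin":0},
    {"claw":0.2,"tx":0,"ty":0,"tz":0.001,"spin":0},
  ],
)

```text
time: 9.22
position: [0.6552, -0.0357, 0.2054]
tool_rot: [2.388, 2.04, 0.002]
ft_force: [-0.9, -0.9, 2.3]
grip_width: 0.34
```

Call:
step_arm(
  increments=[
    {"claw":0.38,"tx":0,"ty":0,"tz":0.0,"spin":0},
    {"claw":0.45,"tx":0,"ty":0,"tz":0,"spin":0},
    {"claw":0.6,"tx":0,"ty":0,"tz":0,"spin":0},
    {"claw":0.65,"tx":0,"ty":0,"tz":0,"spin":0},
    {"claw":0.65,"tx":0,"ty":0,"tz":0,"spin":0},
    {"claw":0.65,"tx":0,"ty":0,"tz":-0.03,"spin":0},
    {"claw":0.65,"tx":0,"ty":0,"tz":-0.07,"spin":0},
    {"claw":0.65,"tx":0,"ty":0,"tz":-0.11,"spin":0},
  ],
)

```text
time: 9.88
position: [0.6541, -0.0357, 0.314]
tool_rot: [-2.387, -2.039, 0.004]
ft_force: [1.6, -0.6, 0.9]
grip_width: 0.642
```

```bash
python3 go.py 0.461 -0.257 0.315
```

```text
[ 0.65413165 -0.03569978  0.31401449] -8.996358615847745 0.6415072954642929
tool shift [-0.24877837 -0.15615316 -0.00032276]
```

Call:
step_arm(
  increments=[
    {"claw":0.8,"tx":-0.034,"ty":-0.021,"tz":0,"spin":0},
    {"claw":0.8,"tx":-0.068,"ty":-0.043,"tz":0,"spin":0},
    {"claw":0.8,"tx":-0.102,"ty":-0.064,"tz":0,"spin":0},
    {"claw":0.8,"tx":-0.136,"ty":-0.085,"tz":0,"spin":0},
    {"claw":0.8,"tx":-0.17,"ty":-0.107,"tz":0,"spin":0},
    {"claw":0.8,"tx":-0.204,"ty":-0.128,"tz":0,"spin":0},
    {"claw":0.8,"tx":-0.238,"ty":-0.15,"tz":0,"spin":0},
    {"claw":0.8,"tx":-0.249,"ty":-0.156,"tz":0,"spin":0},
  ],
)

```text
time: 10.55
position: [0.4569, -0.2627, 0.3144]
tool_rot: [2.397, 2.03, -0.005]
ft_force: [-1.2, -0.3, 0.3]
grip_width: 0.8
```

Call:
step_arm(
  increments=[
    {"claw":0.8,"tx":0,"ty":0,"tz":0,"spin":0},
    {"claw":0.8,"tx":0,"ty":0,"tz":0,"spin":0},
  ],
)

```text
time: 10.72
position: [0.4616, -0.2576, 0.3145]
tool_rot: [2.391, 2.038, 0.001]
ft_force: [0.7, 0.9, -0.4]
grip_width: 0.799
```

```bash
python3 go.py 0.461 -0.257 0.2; python3 - <<'E'
from h import *
im,p=snap('wrist','w3.png');print(w2px(p,[[.461,-.257,.065],[.654,-.0355,.06],[.667,.0395,.046],[.654,-.0355,.01],[.667,.0395,.01]]))
E
```

```text
[ 0.46159653 -0.25758625  0.31450274] -9.108438238222977 0.7986808230634285
tool shift [ 0.00042997 -0.00078273  0.11450231]
[[ 316.99066044  257.65626482]
 [ 592.01728503 -164.39043794]
 [ 593.28895973 -299.91475055]
 [ 538.36118866 -104.74843079]
 [ 554.13764615 -238.17395986]]
```

View pics/w3.png

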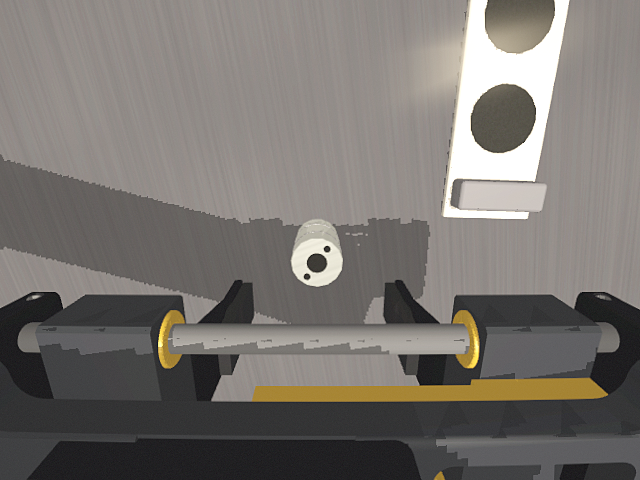

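c's top centre is at (317,263), against a predicted (317,258), so I'll shift 4 mm in −tx and grip.

Call:
step_arm(
  increments=[
    {"claw":0.8,"tx":-0.004,"ty":0,"tz":0.035,"spin":0},
    {"claw":0.8,"tx":-0.004,"ty":0,"tz":0.07,"spin":0},
    {"claw":0.8,"tx":-0.004,"ty":0,"tz":0.1,"spin":0},
    {"claw":0.8,"tx":-0.004,"ty":0,"tz":0.112,"spin":0},
    {"claw":0.8,"tx":-0.004,"ty":0,"tz":0.112,"spin":0},
    {"claw":0.3,"tx":-0.004,"ty":0,"tz":0.112,"spin":0},
    {"claw":0.3,"tx":-0.004,"ty":0,"tz":0.112,"spin":0},
    {"claw":0.3,"tx":-0.004,"ty":0,"tz":0.112,"spin":0},
  ],
  force=30,
)

```text
time: 11.43
position: [0.4624, -0.2614, 0.2044]
tool_rot: [2.386, 2.039, 0.003]
ft_force: [-0.5, 0.0, 0.6]
grip_width: 0.653
```

Call:
step_arm(
  increments=[
    {"claw":0.3,"tx":0,"ty":0,"tz":0,"spin":0},
    {"claw":0.3,"tx":0,"ty":0,"tz":0,"spin":0},
    {"claw":0.3,"tx":0,"ty":0,"tz":0,"spin":0},
    {"claw":0.3,"tx":0,"ty":0,"tz":0,"spin":0},
    {"claw":0.3,"tx":0,"ty":0,"tz":0,"spin":0},
    {"claw":0.3,"tx":0,"ty":0,"tz":0,"spin":0},
  ],
)

```text
time: 11.93
position: [0.4611, -0.2614, 0.2031]
tool_rot: [2.389, 2.04, 0.0]
ft_force: [-2.8, 0.5, 6.0]
grip_width: 0.433
```

```bash
python3 go.py 0.641 -0.109 0.2
```

```text
[ 0.4610903  -0.26141067  0.20308278] -9.01432340871247 0.4332846063473963
tool shift [0.17871703 0.15380712 0.0030995 ]
```

Call:
step_arm(
  increments=[
    {"claw":0.3,"tx":0,"ty":0,"tz":-0.025,"spin":0},
    {"claw":0.3,"tx":0,"ty":0,"tz":-0.06,"spin":0},
    {"claw":0.3,"tx":0.01,"ty":0.01,"tz":-0.08,"spin":0},
    {"claw":0.3,"tx":0.04,"ty":0.034,"tz":-0.08,"spin":0},
    {"claw":0.3,"tx":0.07,"ty":0.06,"tz":-0.08,"spin":0},
    {"claw":0.3,"tx":0.1,"ty":0.086,"tz":-0.08,"spin":0},
    {"claw":0.3,"tx":0.13,"ty":0.112,"tz":-0.08,"spin":0},
    {"claw":0.3,"tx":0.16,"ty":0.138,"tz":-0.08,"spin":0},
  ],
)

```text
time: 12.6
position: [0.6234, -0.1234, 0.2818]
tool_rot: [-2.389, -2.04, 0.0]
ft_force: [0.0, -0.6, -1.2]
grip_width: 0.428
```

Call:
step_arm(
  increments=[
    {"claw":0.3,"tx":0.019,"ty":0.016,"tz":0,"spin":0},
    {"claw":0.3,"tx":0.019,"ty":0.016,"tz":0,"spin":0},
    {"claw":0.3,"tx":0.019,"ty":0.016,"tz":0.0,"spin":0},
    {"claw":0.3,"tx":0.019,"ty":0.016,"tz":0.02,"spin":0},
    {"claw":0.3,"tx":0.019,"ty":0.016,"tz":0.04,"spin":0},
    {"claw":0.3,"tx":0.019,"ty":0.016,"tz":0.055,"spin":0},
    {"claw":0.3,"tx":0.019,"ty":0.016,"tz":0.06,"spin":0},
    {"claw":0.3,"tx":0.019,"ty":0.016,"tz":0.06,"spin":0},
  ],
)

```text
time: 13.27
position: [0.6396, -0.1098, 0.2203]
tool_rot: [-2.389, -2.036, 0.005]
ft_force: [-0.8, -0.2, -2.1]
grip_width: 0.428
```

```bash
python3 go.py 0.641 -0.109 0.213; python3 - <<'E'
from h import *
ims=[]
for n,c in(('scene',(300,290)),('side',(295,235))):
    im,p=snap(n,n+'2.png');ims.append(cv2.resize(im[c[1]-70:c[1]+70,c[0]-65:c[0]+65],None,fx=3,fy=3,interpolation=cv2.INTER_CUBIC))
cv2.imwrite('pics/c2.png',np.hstack(ims))
E
```

```text
[ 0.63963826 -0.10980678  0.22025687] -9.108147884674077 0.4281808341557994
tool shift [0.00101878 0.00124726 0.00725078]
```

View pics/c2.png

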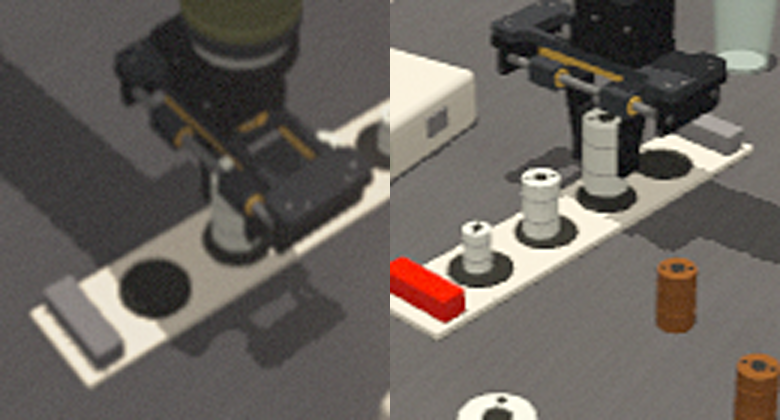

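a and b stand well centred on their pads, and c hangs upright over pad 3. I'll lower it and release.

Call:
step_arm(
  increments=[
    {"claw":0.3,"tx":0.001,"ty":0.001,"tz":0.003,"spin":0},
    {"claw":0.3,"tx":0.001,"ty":0.001,"tz":0.005,"spin":0},
    {"claw":0.3,"tx":0.001,"ty":0.001,"tz":0.006,"spin":0},
    {"claw":0.3,"tx":0.001,"ty":0.001,"tz":0.007,"spin":0},
    {"claw":0.3,"tx":0.001,"ty":0.001,"tz":0.0075,"spin":0},
    {"claw":0.3,"tx":0.001,"ty":0.001,"tz":0.0075,"spin":0},
    {"claw":0.3,"tx":0.001,"ty":0.001,"tz":0.0075,"spin":0},
  ],
)

```text
time: 13.95
position: [0.6424, -0.1077, 0.2148]
tool_rot: [2.389, 2.04, 0.0]
ft_force: [0.5, 0.6, -2.8]
grip_width: 0.432
```

Call:
step_arm(
  increments=[
    {"claw":0.3,"tx":0,"ty":0,"tz":0.001,"spin":0},
    {"claw":0.3,"tx":0,"ty":0,"tz":0.002,"spin":0},
    {"claw":0.3,"tx":0,"ty":0,"tz":0.002,"spin":0},
    {"claw":0.3,"tx":0,"ty":0,"tz":0.002,"spin":0},
  ],
)

```text
time: 14.28
position: [0.6425, -0.1077, 0.2132]
tool_rot: [2.389, 2.04, 0.0]
ft_force: [-0.7, 0.9, 0.4]
grip_width: 0.43
```

Call:
step_arm(
  increments=[
    {"claw":0.46,"tx":0,"ty":0,"tz":0.0005,"spin":0},
    {"claw":0.52,"tx":0,"ty":0,"tz":0.0005,"spin":0},
    {"claw":0.65,"tx":0,"ty":0,"tz":0.0005,"spin":0},
    {"claw":0.75,"tx":0,"ty":0,"tz":0.0005,"spin":0},
    {"claw":0.75,"tx":0,"ty":0,"tz":0,"spin":0},
    {"claw":0.75,"tx":0,"ty":0,"tz":-0.03,"spin":0},
    {"claw":0.75,"tx":0,"ty":0,"tz":-0.07,"spin":0},
    {"claw":0.75,"tx":0,"ty":0,"tz":-0.11,"spin":0},
  ],
)

```text
time: 14.95
position: [0.6418, -0.1076, 0.3227]
tool_rot: [-2.387, -2.039, 0.003]
ft_force: [1.2, -0.0, 0.2]
grip_width: 0.741
```

```bash
python3 go.py 0.5 0.26 0.34
```

```text
[ 0.64178833 -0.10757785  0.32273856] -8.9976877573164 0.7414535439593354
tool shift [ 0.34087759 -0.19758231 -0.01670513]
```

Call:
step_arm(
  increments=[
    {"claw":0.9,"tx":0.034,"ty":-0.02,"tz":-0.017,"spin":0},
    {"claw":0.9,"tx":0.068,"ty":-0.04,"tz":-0.017,"spin":0},
    {"claw":0.9,"tx":0.102,"ty":-0.06,"tz":-0.017,"spin":0},
    {"claw":0.9,"tx":0.136,"ty":-0.08,"tz":-0.017,"spin":0},
    {"claw":0.9,"tx":0.17,"ty":-0.1,"tz":-0.017,"spin":0},
    {"claw":0.9,"tx":0.204,"ty":-0.12,"tz":-0.017,"spin":0},
    {"claw":0.9,"tx":0.238,"ty":-0.14,"tz":-0.017,"spin":0},
    {"claw":0.9,"tx":0.272,"ty":-0.16,"tz":-0.017,"spin":0},
  ],
)

```text
time: 15.62
position: [0.5258, 0.1876, 0.3401]
tool_rot: [2.389, 2.04, 0.001]
ft_force: [0.3, -0.1, 0.1]
grip_width: 0.902
```

Call:
step_arm(
  increments=[
    {"claw":0.9,"tx":0.034,"ty":-0.02,"tz":0,"spin":0},
    {"claw":0.9,"tx":0.069,"ty":-0.038,"tz":0,"spin":0},
    {"claw":0.9,"tx":0.069,"ty":-0.038,"tz":0,"spin":0},
    {"claw":0.9,"tx":0.069,"ty":-0.038,"tz":0,"spin":0},
  ],
)

```text
time: 15.95
position: [0.4986, 0.2632, 0.34]
tool_rot: [-2.382, -2.048, -0.001]
ft_force: [1.5, 0.0, 0.0]
grip_width: 0.899
```

```bash
python3 go.py 0.5 0.26 0.2; python3 - <<'E'
from h import *
im,p=snap('wrist','w4.png');print(w2px(p,[[.5,.26,.082]]))
E
```

```text
[0.49858376 0.26324347 0.3399582 ] -8.633128025318502 0.898683992857956
tool shift [-0.00312251  0.00189621  0.13995527]
[[320.7305095  258.51453561]]
```

View pics/w4.png

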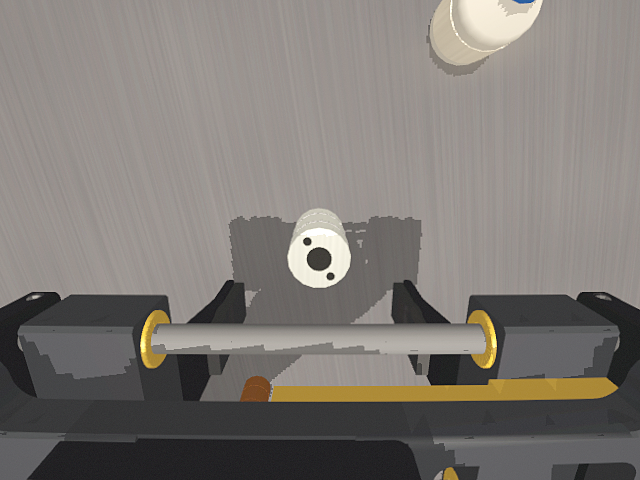

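D's top is at (319,259), as predicted. I'll descend and grip harder.

Call:
step_arm(
  increments=[
    {"claw":0.9,"tx":-0.003,"ty":0.001,"tz":0.03,"spin":0},
    {"claw":0.9,"tx":-0.003,"ty":0.001,"tz":0.06,"spin":0},
    {"claw":0.9,"tx":-0.003,"ty":0.001,"tz":0.09,"spin":0},
    {"claw":0.9,"tx":-0.003,"ty":0.001,"tz":0.115,"spin":0},
    {"claw":0.9,"tx":-0.003,"ty":0.001,"tz":0.126,"spin":0},
    {"claw":0.9,"tx":-0.003,"ty":0.001,"tz":0.126,"spin":0},
    {"claw":0.4,"tx":-0.003,"ty":0.001,"tz":0.126,"spin":0},
    {"claw":0.4,"tx":-0.003,"ty":0.001,"tz":0.126,"spin":0},
  ],
  force=40,
)

```text
time: 16.67
position: [0.5018, 0.2569, 0.2156]
tool_rot: [2.389, 2.039, 0.005]
ft_force: [-0.1, -0.5, 0.3]
grip_width: 0.819
```

Call:
step_arm(
  increments=[
    {"claw":0.4,"tx":0,"ty":0,"tz":0,"spin":0},
    {"claw":0.4,"tx":0,"ty":0,"tz":0,"spin":0},
    {"claw":0.4,"tx":0,"ty":0,"tz":0,"spin":0},
    {"claw":0.4,"tx":0,"ty":0,"tz":0,"spin":0},
    {"claw":0.4,"tx":0,"ty":0,"tz":0,"spin":0},
    {"claw":0.4,"tx":0,"ty":0,"tz":0,"spin":0},
    {"claw":0.4,"tx":0,"ty":0,"tz":0,"spin":0},
  ],
)

```text
time: 17.25
position: [0.4998, 0.2577, 0.2146]
tool_rot: [-2.387, -2.041, 0.002]
ft_force: [-4.9, 0.3, 6.5]
grip_width: 0.544
```

```bash
python3 go.py 0.628 -0.183 0.315
```

```text
[0.4998224  0.25769702 0.21461446] -8.952318352400642 0.5442358430036089
tool shift [-0.41538383  0.19504265 -0.10067404]
```

Call:
step_arm(
  increments=[
    {"claw":0.4,"tx":0,"ty":0,"tz":-0.02,"spin":0},
    {"claw":0.4,"tx":0,"ty":0,"tz":-0.05,"spin":0},
    {"claw":0.4,"tx":0,"ty":0,"tz":-0.08,"spin":0},
    {"claw":0.4,"tx":-0.015,"ty":0.007,"tz":-0.1,"spin":0},
    {"claw":0.4,"tx":-0.045,"ty":0.021,"tz":-0.1,"spin":0},
    {"claw":0.4,"tx":-0.077,"ty":0.036,"tz":-0.1,"spin":0},
    {"claw":0.4,"tx":-0.109,"ty":0.051,"tz":-0.1,"spin":0},
    {"claw":0.4,"tx":-0.141,"ty":0.066,"tz":-0.1,"spin":0},
  ],
)

```text
time: 17.92
position: [0.5436, 0.1057, 0.3133]
tool_rot: [2.388, 2.041, -0.001]
ft_force: [0.7, -1.3, -4.7]
grip_width: 0.545
```

Call:
step_arm(
  increments=[
    {"claw":0.4,"tx":-0.032,"ty":0.015,"tz":0,"spin":0},
    {"claw":0.4,"tx":-0.064,"ty":0.03,"tz":0,"spin":0},
    {"claw":0.4,"tx":-0.096,"ty":0.045,"tz":0,"spin":0},
    {"claw":0.4,"tx":-0.128,"ty":0.06,"tz":0,"spin":0},
    {"claw":0.4,"tx":-0.16,"ty":0.075,"tz":0,"spin":0},
    {"claw":0.4,"tx":-0.192,"ty":0.09,"tz":0,"spin":0},
    {"claw":0.4,"tx":-0.224,"ty":0.105,"tz":0,"spin":0},
    {"claw":0.4,"tx":-0.25,"ty":0.118,"tz":0,"spin":0},
  ],
)

```text
time: 18.58
position: [0.6209, -0.1613, 0.3128]
tool_rot: [2.391, 2.038, -0.003]
ft_force: [0.7, -0.5, -3.6]
grip_width: 0.537
```

Call:
step_arm(
  increments=[
    {"claw":0.4,"tx":-0.015,"ty":0.007,"tz":0,"spin":0},
    {"claw":0.4,"tx":-0.024,"ty":0.011,"tz":0,"spin":0},
    {"claw":0.4,"tx":-0.024,"ty":0.011,"tz":0,"spin":0},
    {"claw":0.4,"tx":-0.024,"ty":0.011,"tz":0,"spin":0},
  ],
)

```text
time: 18.92
position: [0.6283, -0.1819, 0.3132]
tool_rot: [-2.386, -2.04, -0.0]
ft_force: [-0.8, 1.1, -4.7]
grip_width: 0.543
```

```bash
python3 go.py 0.628 -0.185 0.2246
```

```text
[ 0.62828056 -0.1818611   0.31316196] -8.939687948865622 0.5431409244194016
tool shift [-0.0032868   0.00033969  0.08855639]
```

Call:
step_arm(
  increments=[
    {"claw":0.4,"tx":-0.004,"ty":0,"tz":0.02,"spin":0},
    {"claw":0.4,"tx":-0.004,"ty":0,"tz":0.045,"spin":0},
    {"claw":0.4,"tx":-0.004,"ty":0,"tz":0.065,"spin":0},
    {"claw":0.4,"tx":-0.004,"ty":0,"tz":0.077,"spin":0},
    {"claw":0.4,"tx":-0.004,"ty":0,"tz":0.082,"spin":0},
    {"claw":0.4,"tx":-0.004,"ty":0,"tz":0.085,"spin":0},
    {"claw":0.4,"tx":-0.004,"ty":0,"tz":0.086,"spin":0},
    {"claw":0.4,"tx":-0.004,"ty":0,"tz":0.086,"spin":0},
  ],
)

```text
time: 19.58
position: [0.6283, -0.187, 0.229]
tool_rot: [2.387, 2.04, 0.002]
ft_force: [-0.0, 0.3, -4.2]
grip_width: 0.544
```

Call:
step_arm(
  increments=[
    {"claw":0.4,"tx":0,"ty":0,"tz":0.001,"spin":0},
    {"claw":0.4,"tx":0,"ty":0,"tz":0.002,"spin":0},
    {"claw":0.4,"tx":0,"ty":0,"tz":0.002,"spin":0},
    {"claw":0.4,"tx":0,"ty":0,"tz":0.002,"spin":0},
  ],
)

```text
time: 19.92
position: [0.6278, -0.1875, 0.2261]
tool_rot: [2.389, 2.04, 0.0]
ft_force: [0.1, 0.8, -3.7]
grip_width: 0.544
```

Call:
step_arm(
  increments=[
    {"claw":0.4,"tx":0.001,"ty":0,"tz":0.001,"spin":0},
    {"claw":0.4,"tx":0.001,"ty":0,"tz":0.0015,"spin":0},
    {"claw":0.4,"tx":0.001,"ty":0,"tz":0.002,"spin":0},
    {"claw":0.4,"tx":0.001,"ty":0,"tz":0.002,"spin":0},
    {"claw":0.4,"tx":0.001,"ty":0,"tz":0.002,"spin":0},
  ],
)

```text
time: 20.33
position: [0.628, -0.1863, 0.2246]
tool_rot: [2.389, 2.04, 0.001]
ft_force: [-1.4, 1.2, 3.4]
grip_width: 0.55
```

Contact: the force went from −3.7 to +3.4 N. I'll release and rise.

Call:
step_arm(
  increments=[
    {"claw":0.58,"tx":0,"ty":0,"tz":0,"spin":0},
    {"claw":0.64,"tx":0,"ty":0,"tz":0,"spin":0},
    {"claw":0.75,"tx":0,"ty":0,"tz":0,"spin":0},
    {"claw":0.85,"tx":0,"ty":0,"tz":0,"spin":0},
    {"claw":0.85,"tx":0,"ty":0,"tz":0,"spin":0},
    {"claw":0.85,"tx":0,"ty":0,"tz":-0.03,"spin":0},
    {"claw":0.85,"tx":0,"ty":0,"tz":-0.07,"spin":0},
    {"claw":0.85,"tx":0,"ty":0,"tz":-0.11,"spin":0},
  ],
)

```text
time: 21.0
position: [0.6274, -0.1862, 0.3336]
tool_rot: [-2.387, -2.039, 0.003]
ft_force: [0.9, -0.3, 0.5]
grip_width: 0.843
```

Call:
step_arm(
  increments=[
    {"claw":0.85,"tx":0,"ty":-0.04,"tz":-0.04,"spin":0},
    {"claw":0.85,"tx":0,"ty":-0.08,"tz":-0.06,"spin":0},
    {"claw":0.85,"tx":0,"ty":-0.12,"tz":-0.06,"spin":0},
    {"claw":0.85,"tx":0,"ty":-0.15,"tz":-0.06,"spin":0},
    {"claw":0.85,"tx":0,"ty":-0.15,"tz":-0.06,"spin":0},
  ],
)

```text
time: 21.42
position: [0.4735, -0.1627, 0.3937]
tool_rot: [-2.388, -2.036, 0.004]
ft_force: [0.5, 0.0, -1.0]
grip_width: 0.851
```

```bash
python3 - <<'E'
from h import *
ims=[]
for n,c in(('scene',(320,290)),('side',(295,225))):
    im,p=snap(n,n+'3.png');ims.append(cv2.resize(im[c[1]-75:c[1]+75,c[0]-95:c[0]+95],None,fx=4,fy=4,interpolation=cv2.INTER_CUBIC)[:, :])
    print(n,[ (4*(q-np.array([c[0]-95,c[1]-75]))).round().tolist() for q in w2px(p,[[.667,.039,.046],[.654,-.0355,.06],[.640,-.109,.075],[.627,-.184,.092]])])
cv2.imwrite('pics/f.png',cv2.resize(np.vstack(ims),None,fx=.5,fy=.5,interpolation=cv2.INTER_AREA))
E
```

```text
scene [[563.0, 169.0], [464.0, 214.0], [357.0, 260.0], [239.0, 310.0]]
side [[237.0, 367.0], [325.0, 297.0], [408.0, 232.0], [485.0, 166.0]]
```

View pics/f.png

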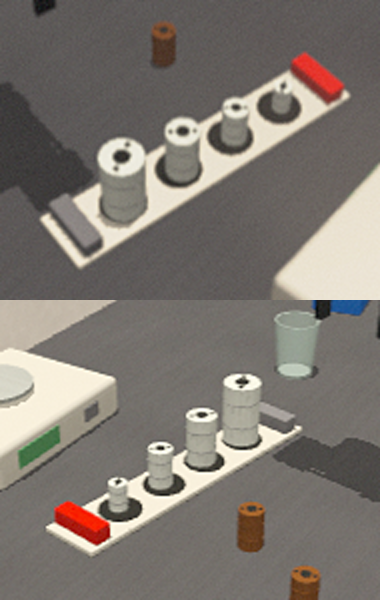

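View pics/scene3.png

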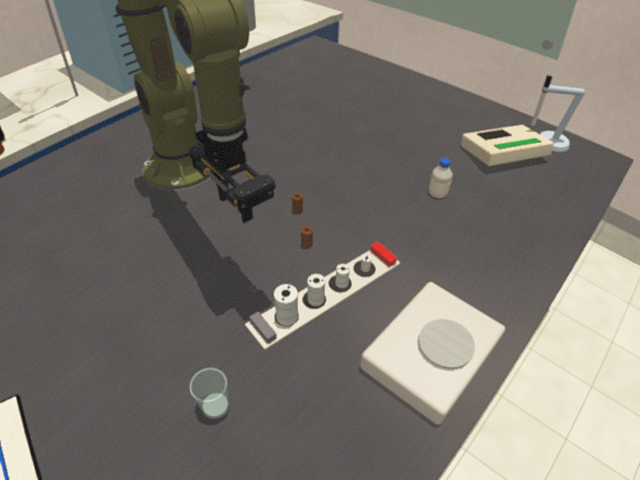

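All four tops lie within about 2 camera pixels (≲4 mm) of where centred inserts would appear. They are upright and in order, and the bottle (440,180) and beaker (212,393) haven't moved.

```bash
python3 -c "
from h import *
s=get_state();print(s['time'],s['ft_force'],abs(s['qd']).max());print(workorder.close_job())"
```

```text
21.5167 [ 0.42996776 -0.34011874 -0.3031019 ] 0.06676505864750683
the job is handed in; nothing more can be done
None
```

The four inserts now stand upright on the rail, in order from smallest at the red stop to largest at the grey end. I handed the job in at 21.5 s of the 106 s allowed.

- **Placing:** I lowered each insert until the force reading showed it on its pad, then released it, so none was dropped or tipped.
- **Centring:** In the last scene and side pictures, each top was within about 2 pixels (roughly 4 mm) of where a centred insert should appear. That is inside the 12 mm tolerance.
- **Bystanders:** The beaker, the bottle and the brown look-alikes show no visible movement between the first and last pictures.
- **At hand-in:** The arm was clear of everything and the force reading was near zero. The arm was still settling slightly, with joint speeds up to 0.07 rad/s. No check failed, and the hand-in itself gives no verdict.

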